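# Back the ratchet indexing fixture off by one notch

## Task

The indexing fixture on the measuring table has been advanced one notch too far. With a fingertip, lift the ratchet pawl by its red tab until it is clear of the teeth (it stays up), push the yellow-knobbed spoke of the star handwheel away from the robot until the ratchet wheel has gone back one notch, then press the pawl down again until it is fully home in its new notch. Nothing is to be grasped or picked up: leave the gauge block, the ring gauge and the reference sphere where they stand.

Things in the scene. Friction and masses are not known exactly. Their poses are not given: they have to be found in the camera images.
- fixture: Ratchet indexing fixture, bolted to the table. Origin on the table under the shaft, mid bearing block (blue, 60 x 60, 139 mm high). Its x points away from the robot (yaw within 0.4), y left along the level shaft, z up. Base plate x -70 to 130, y -103 to 87, 12 mm thick. On the shaft (110 mm high) ratchet wheel, flange and star handwheel turn together; the pawl lies over the wheel's top.
- wheel_center (a point): Centre of the steel ratchet wheel, on the shaft axis (fixture x 0, y -50, z 110 mm): 12 teeth, 160 mm over the tips, 18 mm deep, 16 mm thick. A 100 mm aluminium flange is fixed to its right face (y -58 to -72 mm).
- star_center (a point): Centre of the star handwheel, on the shaft axis (fixture x 0, y 60, z 110 mm): black hub of 44 mm and four 10 mm steel spokes with 22 mm balls centred at 80 mm radius, one yellow (up), three black.
- pawl_hinge (a point): Pawl's hinge axis, parallel to y, behind the wheel (fixture x 92, y -50, z 202 mm), on a blue fork (x 95 to 113, y -70 to -30, to z 206 mm). From here the dark steel arm, 16 mm wide and 12 mm thick, runs over the wheel towards the robot, its nose 95 mm and its red tab 105 to 138 mm from the hinge.
- pawl (a joint): Pawl angle, rad: 0 = fully home in a notch (a stop), grows as its free end rises; nose clear of the teeth from about 0.17; upper stop 0.9. Stiff hinge: stays where it is left, moves with 2 to 4 N at the tab. Pressed down, its nose slides down a tooth's slope and turns the wheel on into the notch if that is up to 0.2 rad short; if over 0.08 too far, the nose lands on a tooth tip.
- wheel (a joint): Wheel angle, rad: starts within 0.03 of 0 with the pawl in a notch; grows as the wheel's top goes away from the robot (backward). One notch is 0.524 (30 degrees). With the pawl home it can turn back only about 0.08. Stiff: it stays where it is left; turning it takes 3 to 4 N at a ball.
- pawl_tab (a point): Middle of the red finger tab, a plate 46 mm long, 44 mm wide (along y), 5 mm thick. With the pawl home it slopes up towards the robot at 45 degrees, underside facing the robot and down; its middle is 121 mm nearer the robot than the hinge and 16 mm higher (z 218 mm), its top edge at z 236 mm. In front and below it is free down to the wheel's rim (z 190 mm at most).
- pawl_press (a point): Point on the top face of the pawl's arm where it can be pressed down, 60 mm from the hinge towards the robot; z 208 mm when home. The arm's top is bare from the fork to the tab.
- spoke_ball (a point): Centre of the yellow ball (22 mm) on the end of the upper spoke of the star handwheel, 80 mm from the shaft axis; at the start the spoke leans 15 degrees towards the robot from upright (ball at x = -21, y = 60, z = 187 mm of the fixture); one notch back it leans 15 degrees away.
- gauge_block: Loose steel gauge block 50 x 35 x 30 mm high on the table in front of the fixture; origin at the centre of its underside. Leave alone.
- ring_gauge: Loose steel ring gauge, 64 mm outside, 40 mm bore, 22 mm high, on the table right of the fixture; origin at the centre of its underside. Leave alone.
- ref_sphere: Loose reference sphere: 27 mm steel ball at 75 mm height on a thin post with a 60 mm round foot, left of the fixture; origin at the centre of its underside. Leave alone.

How it is judged:
On the way, in this order (a step that is already met when the one before it is completed fails the run):
1. the pawl is lifted clear of the teeth before the wheel is turned (value of joint pawl above 0.2 rad and value of joint wheel between -0.2 and 0.2 rad), for 0.2 s.
2. with the pawl still up, the wheel is pushed back about one notch (value of joint pawl above 0.1 rad and value of joint wheel between 0.3 and 0.7 rad), for 0.2 s.
At the end, for the whole second after the job is handed in: The pawl is home (joint below 0.04 rad) in the next notch, the wheel one notch back from its start (joint 0.34 to 0.64 rad, the play of the notch) and at rest, and the three loose gauges within 15 mm of where they stood (value of joint pawl below 0.04 rad and value of joint wheel between 0.34 and 0.64 rad and velocity of joint wheel between -0.05 and 0.05 rad/s and distance of each of gauge_block, ring_gauge, ref_sphere from where it was at the start of the episode below 0.015 m); the robot touches nothing.
It fails at once if a bystander gauge is knocked, lifted or carried (moved over 20 mm) (distance of any of gauge_block, ring_gauge, ref_sphere from where it was at the start of the episode above 0.02 m).
It also fails if it takes over 51 s, if anything falls off the work surface, if the arm or the gripper's body presses on something with over 40 N, if the wrist force passes 120 N, or if a joint passes its speed limit or range.

## Robot

A 6-joint arm with a two-finger parallel gripper is mounted at the origin on the work surface. World frame = base frame: x ahead of the robot, y to its left, z up, the work surface at z = 0. Lengths are in m, angles in rad, forces in N, time in s.
With the tool pointing down it reaches from about 0.25 to 0.775 m from the base axis. Payload 4 kg.
Tool frame: the origin (TCP) lies at the very end of the fingers, on their centre line; the grasp point (between the pads) lies 19 mm behind it (robot.tcp_to_grasp is the z of the grasp point in the tool frame, in m); z points along the fingers, y is the line along which they close (so a half turn about z gives the same grasp; the last joint's range is limited). The gripper opens to 85 mm and grips with 20 to 120 N. Pads are 22 mm wide; open, the fingers measure 114 mm over their backs; the gripper's body (76 mm by 85 mm) begins 54 mm behind the grasp point. The pads swing forward as they close: fully open they stand 13 mm farther back than shut.
Start: joints at [1.21, 0.087, 1.371, -0, 1.684, -0.103], TCP at [0.14, 0.532, 0.231] pointing down, gripper open.
Joint ranges: [-3.1, 3.1], [-0.76, 2.03], [0.27, 2.55], [-1.08, 4.22], [0.17, 2.65], [-2.57, 2.57]. Speed limits (rad/s): [2.79, 2.79, 3.14, 3.14, 3.14, 3.14].

## Interface

Orientations are given as [roll, pitch, yaw] about the fixed x, y, z axes, in that order (R = Rz(yaw) Ry(pitch) Rx(roll)).
In Python, from plant import status, optics, robot gives the robot as it stands.
- The arm moves only by the tool step_arm, never from a script. Its argument "deltas" is a list of rows, each an object with "xyz": the shift along the tool's x, y, z in m, a list of three; "twist": the turn, a rotation vector about the tool's x, y, z in degrees, a list of three. A call has 1 to 12 rows; each row shifts and turns the commanded pose from where the row before left it, along the tool's axes as they then stand; what a row does not reach is not made up. A row lasts 1/10 s, in which the tool goes at most 50 mm and 8.59 degrees, less where a joint would pass 70% of its speed; a pose out of reach is approached as far as the arm can. A call with a gripper value outside its range is refused whole. "fingers" is the finger opening in m, from 0 to 0.0854, set as the call begins (left out, the last holds). The fingers move at their own pace and stop on an object; "newtons" is the grip in N (left out, the last holds). Time passes only in rows, so rows that do not move let the fingers close. It gives the time, the measured TCP pose, the force, the opening and the grip force at its end, in the units of the state.
- status.get_state(): the state, without advancing time (a new reading comes with each control period).
- optics.camera(name): name is "side" or "top" or "wrist"; returns the picture (420x560x3 uint8, red, green, blue); there is no depth.
- optics.camera_info(name): a dict with "vfov" (degrees; the focal length in pixels is half the picture's height over the tangent of half this angle, whatever the lens; pixels are square), "cx", "cy" (the principal point, pixels), "R" (3x3) and "t" (3): a world point X has camera coordinates R X + t. Camera axes: x right, y down, z forward; pixel columns grow to the right and rows downward; lengths in m; the calibration is good to about 2 mm. A picture is of the moment at which its call begins: read the wrist's pose just before it. camera_info takes no time and is no camera call; for the wrist camera it gives the pose at the moment of the call.
- robot.job_done(): hands the job in; it is judged then, once.
The state is a dict: "clock": time; "joint_pos": joint angles; "joint_vel": joint speeds; "tau": joint torques, N m; "position": TCP position; "tcp_rot": TCP orientation; "wrist_force": force on the tool from outside, world axes, zero at the start; "wrist_torque": the same for the moment, N m; "opening": finger opening in m; "grip_force": force on a finger pad.
Only numpy, scipy, OpenCV 4.12 (cv2) and the standard library are available. Lean on these libraries where they do the work, as an engineer would, in place of code of your own. Each camera call takes 0.05 s, during which the arm holds its last target. There are 200 camera calls.

## Working session

There is one attempt and no reset: what is moved stays moved. The work goes in short steps, Python scripts to look and compute and a tool call to move; the robot and the scene stay as the last step left them, time stands still between calls to the robot, and variables do not carry over. Pictures are saved under pics/ and viewed, at most 10 in all, crops included, and the job is handed in when it is done.

Besides the shell and the picture viewer there is one more tool, called by a JSON object that holds its "fn" and its "kwargs", one argument or row to a line. step_arm: Moves the arm, as the interface text tells. Its arguments: {"type":"object","properties":{"deltas":{"type":"array","items":{"type":"object","properties":{"xyz":{"type":"array","items":{"type":"number"}},"twist":{"type":"array","items":{"type":"number"}}}}},"fingers":{"type":"number"},"newtons":{"type":"number"}},"required":["deltas"]}

```bash
mkdir -p pics; cat > h.py <<'E'
import numpy as np, cv2
from plant import status, optics, robot
def save(name,fn):
    im=optics.camera(name); cv2.imwrite('pics/'+fn,im[:,:,::-1]); return im
E
python3 - <<'E'
from h import *
for n in('side','top'):
    i=optics.camera_info(n); print(n,i['vfov'],i['cx'],i['cy'],np.round(i['R'],3).tolist(),np.round(i['t'],3), -np.array(i['R']).T@i['t'])
a=save('side','s0.png');b=save('top','t0.png')
s=status.get_state(); print({k:np.round(v,3).tolist() for k,v in s.items()})
E
```

```text
side 56.40870762693899 278.21565443789933 210.29625731328207 [[-0.848, -0.53, -0.003], [-0.361, 0.581, -0.729], [0.388, -0.617, -0.684]] [0.527 0.283 0.801] [0.23882596 0.60931653 0.75631573]
top 52.131860386867594 280.9060570228228 207.72887024561416 [[0.022, -1.0, -0.02], [-0.992, -0.019, -0.124], [0.123, 0.022, -0.992]] [0.059 0.628 1.102] [0.48585518 0.04612495 1.17187978]
{'clock': 0.1, 'joint_pos': [1.21, 0.088, 1.372, 0.0, 1.684, -0.103], 'joint_vel': [-0.001, -0.003, -0.003, -0.0, -0.0, -0.001], 'tau': [0.002, -35.302, -31.422, 0.0, 0.008, -0.0], 'position': [0.14, 0.531, 0.23], 'tcp_rot': [-3.14, -0.0, 2.884], 'wrist_force': [0.458, -0.297, 0.263], 'wrist_torque': [-0.067, -0.04, 0.023], 'grip_force': 0.0, 'opening': 0.085}
```

View pics/s0.png

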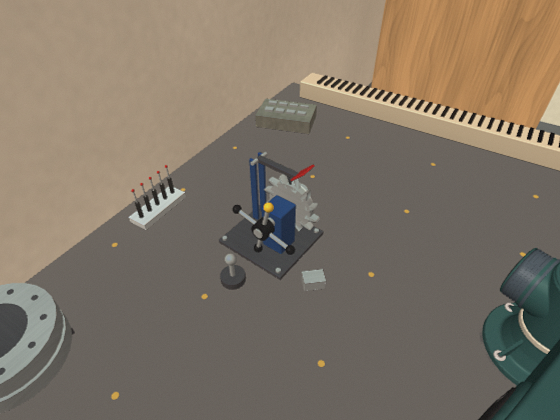

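View pics/t0.png

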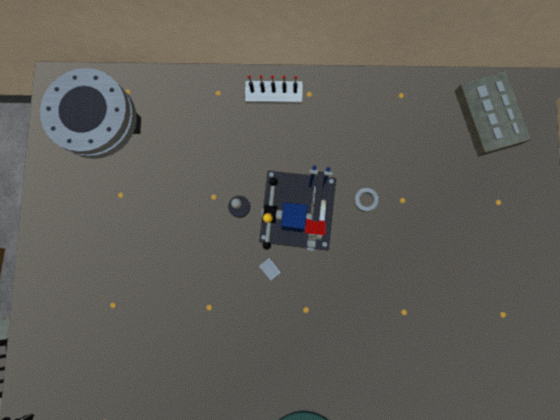

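The side and top views show the fixture: yellow ball near side (268,207) and top (268,217), red tab near side (303,173) and top (316,227). Next I'll enlarge these areas.

```bash
python3 - <<'E'
from h import *
a=cv2.imread('pics/s0.png')[145:290,205:335]; b=cv2.imread('pics/t0.png')[155:285,225:385]
a=cv2.resize(a,None,fx=4,fy=4,interpolation=3); b=cv2.resize(b,None,fx=4,fy=4,interpolation=3)
cv2.imwrite('pics/c0.png',a); cv2.imwrite('pics/c1.png',b); print(a.shape,b.shape)
E
```

```text
(580, 520, 3) (520, 640, 3)
```

View pics/c0.png

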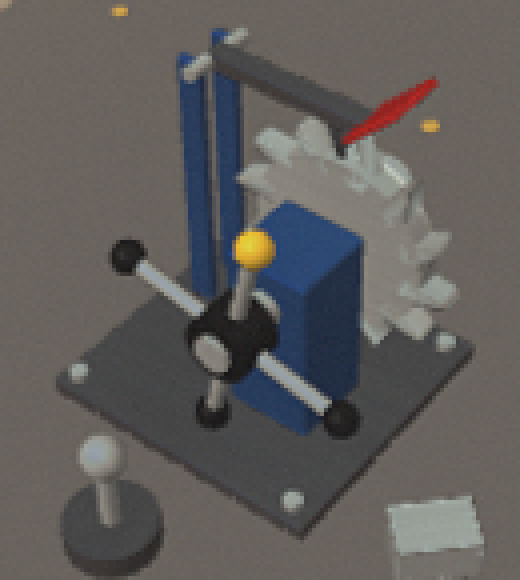

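View pics/c1.png

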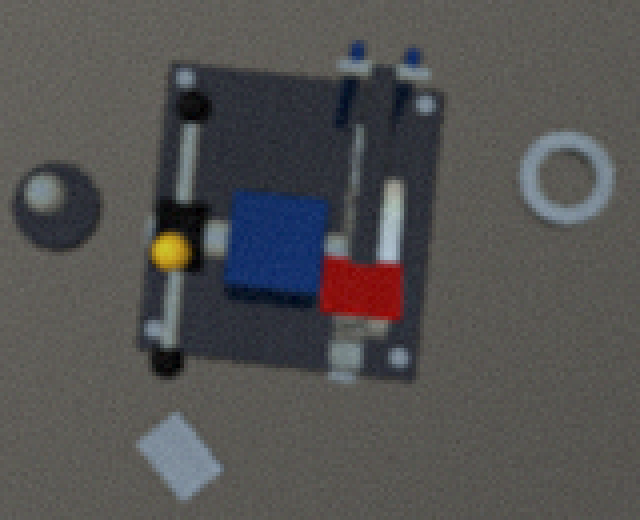

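The crops show the fixture corners, the four star balls and the tab clearly, enough to fit the pose to both views.

```bash
cat > fit.py <<'E'
from h import *
from scipy.optimize import least_squares
S={(-21,60,187):(254,249),(77,60,131):(128,256),(-77,60,89):(341,418),(21,60,33):(212,411),(130,87,12):(58,382),(-70,87,12):(301,530),(-70,-103,12):(472,348)}
T={(-21,60,187):(171,251),(77,60,131):(193,107),(-77,60,89):(167,362),(130,87,12):(172,62),(-70,87,12):(138,348),(130,-103,12):(443,93),(-70,-103,12):(414,380),(-29,-50,218):(362,288)}
def proj(n,X):
    i=optics.camera_info(n); f=210/np.tan(np.radians(i['vfov']/2)); c=np.array(i['R'])@X+i['t']
    return np.array([i['cx']+f*c[0]/c[2],i['cy']+f*c[1]/c[2]])
def w(p,P):
    c,s=np.cos(p[2]),np.sin(p[2]); x,y,z=np.array(P)/1000; return np.array([p[0]+c*x-s*y,p[1]+s*x+c*y,z])
def res(p,which='st'):
    r=[]
    if 's' in which:
        for P,q in S.items(): r+=list(proj('side',w(p,P))-(np.array(q)-1.5)/4-[205,145])
    if 't' in which:
        for P,q in T.items(): r+=list(proj('top',w(p,P))-(np.array(q)-1.5)/4-[225,155])
    return np.array(r)
if __name__=='__main__':
    for m in('st','s','t'):
        o=least_squares(res,[.5,0,0],args=(m,),loss='soft_l1'); print(m,o.x.round(4)); print(res(o.x,m).reshape(-1,2).round(1).tolist())
E
python3 fit.py
```

```text
st [ 0.5974  0.0377 -0.092 ]
[[1.0, 0.9], [0.2, -0.5], [-0.3, 0.9], [-0.7, -0.6], [-1.2, -0.9], [-0.1, 0.1], [0.8, -1.0], [-0.3, 1.4], [0.1, 0.3], [0.1, -0.5], [-0.5, -0.4], [-0.7, 0.4], [0.5, -0.7], [0.5, 0.4], [-0.1, -0.2]]
s [ 0.5975  0.038  -0.0857]
[[1.1, 1.0], [0.1, -0.2], [-0.2, 0.9], [-0.7, -0.5], [-1.4, -0.5], [0.1, 0.1], [0.6, -1.2]]
t [ 0.5976  0.0376 -0.0951]
[[-0.2, 1.3], [0.2, 0.2], [0.1, -0.6], [-0.3, -0.5], [-0.8, 0.2], [0.7, -0.6], [0.4, 0.4], [-0.1, -0.2]]
```

```bash
cat >> h.py <<'E'
from scipy.spatial.transform import Rotation as Ro
FX=np.array([0.5975,0.0377,-0.092])
def w(P):
    c,s=np.cos(FX[2]),np.sin(FX[2]); x,y,z=np.array(P)/1000; return np.array([FX[0]+c*x-s*y,FX[1]+s*x+c*y,z])
def fixt(X):
    c,s=np.cos(FX[2]),np.sin(FX[2]); d=np.array(X)-[FX[0],FX[1],0]; return np.array([c*d[0]+s*d[1],-s*d[0]+c*d[1],d[2]])*1000
def want(tilt): return Ro.from_euler('z',FX[2]+np.pi)*Ro.from_euler('x',np.pi)*Ro.from_euler('y',-tilt,degrees=True)
def go(P,tilt,s=None):
    s=s or status.get_state(); R=Ro.from_euler('xyz',s['tcp_rot']); d=w(P)-s['position']
    print('fixture now',fixt(s['position']).round(1),'F',np.round(s['wrist_force'],1),'t',round(s['clock'],2))
    print('tool shift mm',(R.inv().apply(d)*1000).round(1),'twist deg',np.degrees((R.inv()*want(tilt)).as_rotvec()).round(1),'world',w(P).round(3))
E
python3 - <<'E'
from h import *
go([-110,-50,290],0); go([-110,-50,290],45)
for p in([-21,60,187],[-29,-50,218]): print(w(p).round(3))
E
```

```text
fixture now [-500.8  449.6  230.2] F [ 0.5 -0.3  0.3] t 0.1
tool shift mm [-467.9 -428.3  -59. ] twist deg [-0.1 -0.  -9.5] world [ 0.483 -0.002  0.29 ]
fixture now [-500.8  449.6  230.2] F [ 0.5 -0.3  0.3] t 0.1
tool shift mm [-467.9 -428.3  -59. ] twist deg [ -3.8 -44.9  -9. ] world [ 0.483 -0.002  0.29 ]
[0.582 0.099 0.187]
[ 0.564 -0.009  0.218]
```

{"fn": "step_arm", "kwargs": {
  "deltas": [
    {"xyz": [-0.036, -0.033, -0.0045]},
    {"xyz": [-0.036, -0.033, -0.0045]},
    {"xyz": [-0.036, -0.033, -0.0045]},
    {"xyz": [-0.036, -0.033, -0.0045]},
    {"xyz": [-0.036, -0.033, -0.0045]},
    {"xyz": [-0.036, -0.033, -0.0045]},
    {"xyz": [-0.036, -0.033, -0.0045]},
    {"xyz": [-0.036, -0.033, -0.0045]},
    {"xyz": [-0.036, -0.033, -0.0045]},
    {"xyz": [-0.036, -0.033, -0.0045]},
    {"xyz": [-0.036, -0.033, -0.0045], "twist": [0, 0, -5]},
    {"xyz": [0, 0, 0], "twist": [0, 0, -4.5]}
  ],
  "fingers": 0,
  "newtons": 40
}}

```text
$.deltas[0]: bad value
```

{"fn": "step_arm", "kwargs": {
  "deltas": [
    {"xyz": [0, 0, 0], "twist": [0, -7.5, 0]},
    {"xyz": [0, 0, 0], "twist": [0, -7.5, 0]},
    {"xyz": [0, 0, 0], "twist": [0, -7.5, 0]},
    {"xyz": [0, 0, 0], "twist": [0, -7.5, 0]},
    {"xyz": [0, 0, 0], "twist": [0, -7.5, 0]},
    {"xyz": [0, 0, 0], "twist": [0, -7.5, 0]},
    {"xyz": [0, 0, 0]}
  ]
}}

```text
$.deltas[6]: bad value
```

```bash
python3 - <<'E'
from h import *
go([-110,-50,290],45); go([-95,-50,253],45)
print(np.round(status.get_state()['joint_pos'],2),status.get_state()['opening'])
E
```

```text
fixture now [-500.8  449.6  230.2] F [ 0.5 -0.3  0.3] t 0.1
tool shift mm [-467.9 -428.3  -59. ] twist deg [ -3.8 -44.9  -9. ] world [ 0.483 -0.002  0.29 ]
fixture now [-500.8  449.6  230.2] F [ 0.5 -0.3  0.3] t 0.1
tool shift mm [-482.7 -425.8  -22. ] twist deg [ -3.8 -44.9  -9. ] world [ 0.498 -0.003  0.253]
[ 1.21  0.09  1.37  0.    1.68 -0.1 ] 0.08546977849745545
```

Each row needs both fields.

{"fn": "step_arm", "kwargs": {
  "deltas": [
    {"xyz": [-0.034, -0.031, -0.005], "twist": [0, 0, 0]},
    {"xyz": [-0.034, -0.031, -0.005], "twist": [0, 0, 0]},
    {"xyz": [-0.034, -0.031, -0.005], "twist": [0, 0, 0]},
    {"xyz": [-0.034, -0.031, -0.005], "twist": [0, 0, 0]},
    {"xyz": [-0.034, -0.031, -0.005], "twist": [0, 0, 0]},
    {"xyz": [-0.034, -0.031, -0.005], "twist": [0, 0, 0]},
    {"xyz": [-0.034, -0.031, -0.005], "twist": [0, 0, 0]},
    {"xyz": [-0.034, -0.031, -0.005], "twist": [0, 0, 0]},
    {"xyz": [-0.034, -0.031, -0.005], "twist": [0, 0, 0]},
    {"xyz": [-0.034, -0.031, -0.005], "twist": [0, 0, 0]},
    {"xyz": [-0.034, -0.031, -0.005], "twist": [0, 0, -5]},
    {"xyz": [0, 0, 0], "twist": [0, 0, -4.5]}
  ],
  "fingers": 0,
  "newtons": 40
}}

```text
clock: 1.3
position: [0.4172, 0.1022, 0.286]
tcp_rot: [-3.139, 0.0, 3.045]
wrist_force: [-0.3, 0.7, 0.3]
opening: -0.0
grip_force: 0.0
```

{"fn": "step_arm", "kwargs": {
  "deltas": [
    {"xyz": [0, 0, 0], "twist": [0, -7.5, 0]},
    {"xyz": [0, 0, 0], "twist": [0, -7.5, 0]},
    {"xyz": [0, 0, 0], "twist": [0, -7.5, 0]},
    {"xyz": [0, 0, 0], "twist": [0, -7.5, 0]},
    {"xyz": [0, 0, 0], "twist": [0, -7.5, 0]},
    {"xyz": [0, 0, 0], "twist": [0, -7.5, 0]},
    {"xyz": [0, 0, 0], "twist": [0, 0, 0]}
  ]
}}

```text
clock: 2.0
position: [0.4113, 0.1068, 0.2797]
tcp_rot: [-3.137, 0.778, 3.055]
wrist_force: [-0.6, 0.1, -0.4]
opening: 0.0001
grip_force: 0.0
```

```bash
python3 - <<'E'
from h import *
go([-110,-50,290],45); go([-95,-50,253],45)
print(np.round(status.get_state()['joint_pos'],2),status.get_state()['opening'])
E
```

```text
fixture now [-191.8   51.7  279.7] F [-0.6  0.1 -0.4] t 2.0
tool shift mm [ -65.1 -101.9   50.1] twist deg [-0.  -0.4  0.2] world [ 0.483 -0.002  0.29 ]
fixture now [-191.8   51.7  279.7] F [-0.6  0.1 -0.4] t 2.0
tool shift mm [ -49.8 -101.9   86.9] twist deg [-0.  -0.4  0.2] world [ 0.498 -0.003  0.253]
[ 0.35 -0.71  2.05 -0.34  1.1  -1.09] 7.26543225937979e-05
```

{"fn": "step_arm", "kwargs": {
  "deltas": [
    {"xyz": [-0.01, -0.0204, 0.0174], "twist": [0, 0, 0]},
    {"xyz": [-0.01, -0.0204, 0.0174], "twist": [0, 0, 0]},
    {"xyz": [-0.01, -0.0204, 0.0174], "twist": [0, 0, 0]},
    {"xyz": [-0.01, -0.0204, 0.0174], "twist": [0, 0, 0]},
    {"xyz": [-0.01, -0.0204, 0.0174], "twist": [0, 0, 0]},
    {"xyz": [0, 0, 0], "twist": [0, 0, 0]}
  ]
}}

```text
clock: 2.6
position: [0.5035, -0.0071, 0.2596]
tcp_rot: [3.141, 0.782, 3.044]
wrist_force: [-0.6, 1.0, -0.1]
opening: -0.0001
grip_force: 0.0
```

```bash
python3 - <<'E'
from h import *
go([-40,-50,198],45)
print(np.round(status.get_state()['joint_pos'],2))
a=save('side','s1.png')[130:250,240:400]; b=save('wrist','w1.png')
a=cv2.resize(a,None,fx=3,fy=3,interpolation=3)[:,:,::-1]
c=np.zeros((420,800,3),np.uint8); c[:360,:480]=a; c[:240,480:]=cv2.resize(b,(320,240))[:,:,::-1]; cv2.imwrite('pics/m1.png',c)
E
```

```text
fixture now [-89.5 -53.3 259.6] F [-0.6  1.  -0.1] t 2.6
tool shift mm [ 8.4  3.5 78.6] twist deg [-0.2 -0.2 -0.2] world [ 0.553 -0.008  0.198]
[-0.15 -0.56  2.02  0.05  0.9  -1.64]
```

View pics/m1.png

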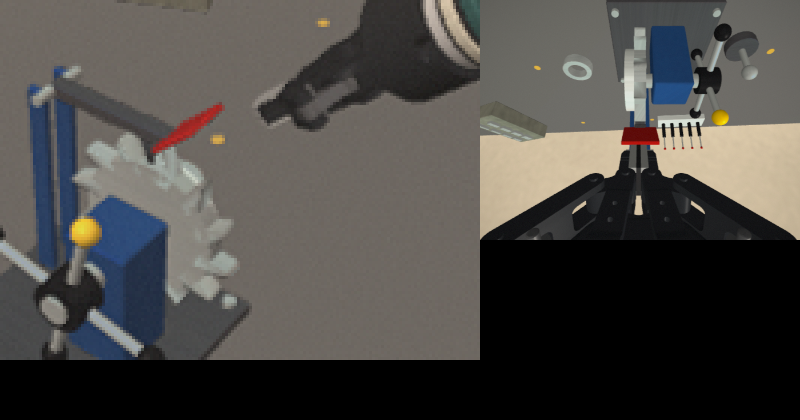

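Side view: fingertip (crop 260,110) stands just before the tab's top edge (222,105); wrist view: tab (640,135) is centred over the fingers. I drop under it first, then slide in.

{"fn": "step_arm", "kwargs": {
  "deltas": [
    {"xyz": [0.0085, 0.0035, 0], "twist": [0, 0, 0]},
    {"xyz": [0, 0, 0], "twist": [0, 0, 0]},
    {"xyz": [0, 0, 0.02], "twist": [0, 0, 0]},
    {"xyz": [0, 0, 0.02], "twist": [0, 0, 0]},
    {"xyz": [0, 0, 0.02], "twist": [0, 0, 0]},
    {"xyz": [0, 0, 0.018], "twist": [0, 0, 0]},
    {"xyz": [0, 0, 0], "twist": [0, 0, 0]}
  ]
}}

```text
clock: 3.4
position: [0.5505, -0.0033, 0.1961]
tcp_rot: [3.141, 0.78, 3.052]
wrist_force: [-0.3, 0.7, -0.0]
opening: -0.0003
grip_force: 0.0
```

```bash
python3 - <<'E'
from h import *
go([-40,-50,198],45); go([-38,-50,218],45); go([-27,-50,252],45)
E
```

```text
fixture now [-43.  -45.2 196.1] F [-0.3  0.7 -0. ] t 3.4
tool shift mm [-3.5 -4.8  0.8] twist deg [ 0.1 -0.3  0.1] world [ 0.553 -0.008  0.198]
fixture now [-43.  -45.2 196.1] F [-0.3  0.7 -0. ] t 3.4
tool shift mm [-19.   -4.8 -12. ] twist deg [ 0.1 -0.3  0.1] world [ 0.555 -0.009  0.218]
fixture now [-43.  -45.2 196.1] F [-0.3  0.7 -0. ] t 3.4
tool shift mm [-50.7  -4.9 -28.5] twist deg [ 0.1 -0.3  0.1] world [ 0.566 -0.01   0.252]
```

{"fn": "step_arm", "kwargs": {
  "deltas": [
    {"xyz": [-0.007, -0.004, -0.004], "twist": [0, 0, 0]},
    {"xyz": [-0.006, 0, -0.004], "twist": [0, 0, 0]},
    {"xyz": [-0.006, 0, -0.004], "twist": [0, 0, 0]},
    {"xyz": [-0.006, 0, -0.004], "twist": [0, 0, 0]},
    {"xyz": [-0.006, 0, -0.003], "twist": [0, 0, 0]}
  ]
}}

```text
clock: 3.9
position: [0.5592, -0.0094, 0.2354]
tcp_rot: [3.141, 0.786, 3.05]
wrist_force: [-2.8, 0.3, -1.3]
opening: -0.0001
grip_force: 1.6
```

{"fn": "step_arm", "kwargs": {
  "deltas": [
    {"xyz": [-0.006, 0, -0.003], "twist": [0, 0, 0]},
    {"xyz": [-0.006, 0, -0.003], "twist": [0, 0, 0]},
    {"xyz": [-0.006, 0, -0.003], "twist": [0, 0, 0]},
    {"xyz": [-0.006, 0, -0.003], "twist": [0, 0, 0]},
    {"xyz": [0, 0, 0], "twist": [0, 0, 0]}
  ]
}}

```text
clock: 4.4
position: [0.5688, -0.0105, 0.2619]
tcp_rot: [-3.141, 0.789, 3.05]
wrist_force: [0.7, 0.7, -0.0]
opening: 0.0003
grip_force: 0.0
```

```bash
python3 - <<'E'
from h import *
go([-27,-50,252],45)
a=save('side','s2.png')[130:250,230:390]; b=save('wrist','w2.png')
a=cv2.resize(a,None,fx=3,fy=3,interpolation=3)[:,:,::-1]
c=np.zeros((420,800,3),np.uint8); c[:360,:480]=a; c[:240,480:]=cv2.resize(b,(320,240))[:,:,::-1]; cv2.imwrite('pics/m2.png',c)
E
```

```text
fixture now [-24.1 -50.7 261.9] F [ 0.7  0.7 -0. ] t 4.4
tool shift mm [9.  0.7 4.9] twist deg [-0.   0.2 -0. ] world [ 0.566 -0.01   0.252]
```

View pics/m2.png

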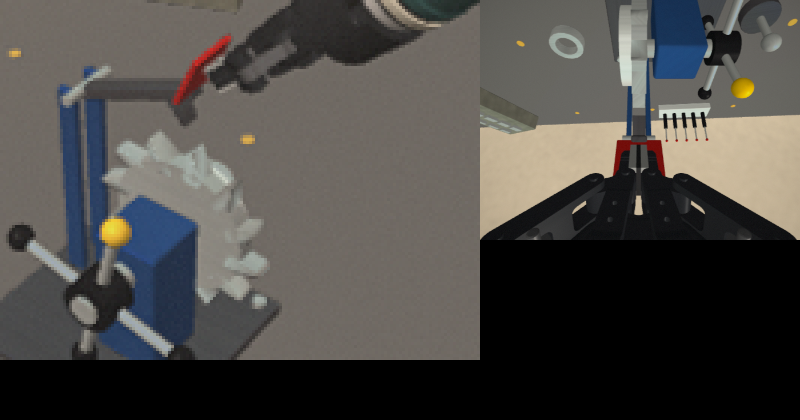

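Side view: the arm is now level-plus, nose (crop 185,115) well clear of the teeth (160,140), finger still behind the tab; the star has not moved. I back out and go over to the spoke.

{"fn": "step_arm", "kwargs": {
  "deltas": [
    {"xyz": [0.002, 0, -0.02], "twist": [0, 0, 0]},
    {"xyz": [0, 0, -0.03], "twist": [0, 0, 0]},
    {"xyz": [0, 0.03, -0.01], "twist": [0, 0, 0]},
    {"xyz": [0, 0.04, 0], "twist": [0, 0, 0]},
    {"xyz": [0, 0.04, 0], "twist": [0, 0, 0]},
    {"xyz": [0, 0, 0], "twist": [0, 7.5, 0]},
    {"xyz": [0, 0, 0], "twist": [0, 7.5, 0]},
    {"xyz": [0, 0, 0], "twist": [0, 7.5, 0]},
    {"xyz": [0, 0, 0], "twist": [0, 7.5, 0]},
    {"xyz": [0, 0, 0], "twist": [0, 7.5, 0]},
    {"xyz": [0, 0, 0], "twist": [0, 7.5, 0]},
    {"xyz": [0, 0, 0], "twist": [0, 0, 0]}
  ]
}}

```text
clock: 5.7
position: [0.5374, 0.1026, 0.2977]
tcp_rot: [-3.141, -0.004, 3.048]
wrist_force: [0.8, 0.4, -1.4]
opening: -0.0001
grip_force: 0.0
```

```bash
python3 - <<'E'
from h import *
go([-62,60,174],0)
E
```

```text
fixture now [-65.8  59.1 297.7] F [ 0.8  0.4 -1.4] t 5.7
tool shift mm [ -4.3   1.  123.7] twist deg [-0.  -0.2 -0.1] world [0.541 0.103 0.174]
```

{"fn": "step_arm", "kwargs": {
  "deltas": [
    {"xyz": [0, 0, 0.035], "twist": [0, 0, 0]},
    {"xyz": [0, 0, 0.035], "twist": [0, 0, 0]},
    {"xyz": [0, 0, 0.035], "twist": [0, 0, 0]},
    {"xyz": [0, 0, 0.019], "twist": [0, 0, 0]},
    {"xyz": [0, 0, 0], "twist": [0, 0, 0]},
    {"xyz": [-0.01, 0, 0], "twist": [0, 0, 0]},
    {"xyz": [-0.008, 0, 0], "twist": [0, 0, 0]},
    {"xyz": [0, 0, 0], "twist": [0, 0, 0]}
  ]
}}

```text
clock: 6.5
position: [0.5544, 0.1015, 0.179]
tcp_rot: [3.141, 0.005, 3.049]
wrist_force: [-0.5, 0.0, 0.2]
opening: 0.0001
grip_force: 0.0
```

{"fn": "step_arm", "kwargs": {
  "deltas": [
    {"xyz": [-0.004, 0, 0], "twist": [0, 0, 0]}
  ]
}}

```text
clock: 6.6
position: [0.5571, 0.1013, 0.1783]
tcp_rot: [3.141, 0.002, 3.05]
wrist_force: [0.3, 0.5, -1.1]
opening: 0.0001
grip_force: 0.0
```

{"fn": "step_arm", "kwargs": {
  "deltas": [
    {"xyz": [-0.004, 0, 0], "twist": [0, 0, 0]}
  ]
}}

```text
clock: 6.7
position: [0.5609, 0.1009, 0.1776]
tcp_rot: [3.141, 0.001, 3.05]
wrist_force: [0.3, -0.9, 0.2]
opening: -0.0002
grip_force: 0.0
```

{"fn": "step_arm", "kwargs": {
  "deltas": [
    {"xyz": [-0.004, 0, 0], "twist": [0, 0, 0]}
  ]
}}

```text
clock: 6.8
position: [0.5641, 0.1006, 0.1771]
tcp_rot: [3.141, -0.001, 3.05]
wrist_force: [-4.5, -0.4, 4.5]
opening: 0.0003
grip_force: 2.5
```

{"fn": "step_arm", "kwargs": {
  "deltas": [
    {"xyz": [-0.004, 0, 0], "twist": [0, 0, 0]}
  ]
}}

```text
clock: 6.9
position: [0.5674, 0.1004, 0.1773]
tcp_rot: [3.141, -0.002, 3.05]
wrist_force: [-5.2, 0.6, 3.3]
opening: -0.0001
grip_force: 2.4
```

```bash
python3 - <<'E'
from h import *
go([-8,60,174],0)
E
```

```text
fixture now [-35.7  59.6 177.3] F [-5.2  0.6  3.3] t 6.9
tool shift mm [-27.7   0.4   3.2] twist deg [ 0.  -0.1  0. ] world [0.595 0.098 0.174]
```

{"fn": "step_arm", "kwargs": {
  "deltas": [
    {"xyz": [-0.004, 0, 0], "twist": [0, 0, 0]},
    {"xyz": [-0.004, 0, 0], "twist": [0, 0, 0]},
    {"xyz": [-0.004, 0, 0], "twist": [0, 0, 0]},
    {"xyz": [-0.004, 0, 0], "twist": [0, 0, 0]},
    {"xyz": [-0.004, 0, 0], "twist": [0, 0, 0]},
    {"xyz": [-0.004, 0, 0], "twist": [0, 0, 0]},
    {"xyz": [-0.003, 0, 0], "twist": [0, 0, 0]},
    {"xyz": [0, 0, 0], "twist": [0, 0, 0]},
    {"xyz": [0, 0, 0], "twist": [0, 0, 0]}
  ]
}}

```text
clock: 7.8
position: [0.5957, 0.0975, 0.1764]
tcp_rot: [-3.141, 0.001, 3.049]
wrist_force: [0.9, -0.3, -0.0]
opening: 0.0003
grip_force: 0.0
```

```bash
python3 - <<'E'
from h import *
go([-5,60,174],0)
a=save('side','s3.png')[130:280,215:365]; b=save('top','t3.png')[155:285,225:355]
a=cv2.resize(a,(400,400),interpolation=3); b=cv2.resize(b,(400,400),interpolation=3)
cv2.imwrite('pics/m3.png',np.hstack([a,b])[:,:,::-1])
E
```

```text
fixture now [ -7.3  59.4 176.4] F [ 0.9 -0.3 -0. ] t 7.8
tool shift mm [-2.3  0.7  2.4] twist deg [-0.   0.1 -0. ] world [0.598 0.098 0.174]
```

View pics/m3.png

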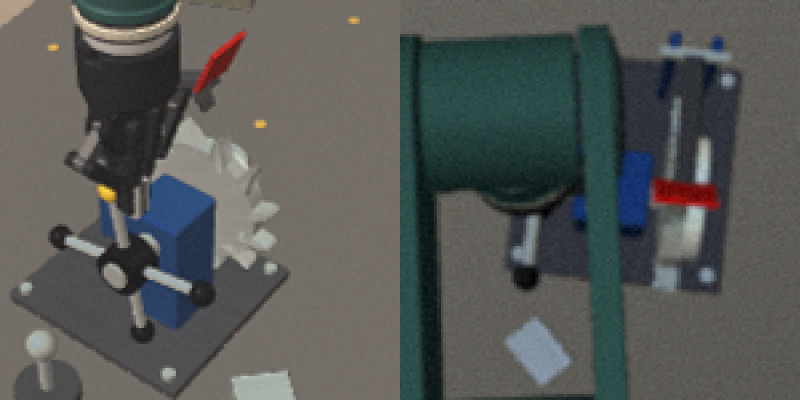

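Side view: spoke now leans away, far ball (60,237), near ball (203,292), lower ball (142,332); pawl still up. I'll fit the wheel angle from the balls in both pictures.

```bash
python3 - <<'E'
from fit import *
p=[.5975,.0377,-.092]
def ball(k,q):
    a=np.radians(-15+90*k)+q; return (80*np.sin(a),60,110+80*np.cos(a))
def run(obs):
    def r(q): return np.concatenate([proj(n,w(p,ball(k,q[0])))-uv for n,k,uv in obs])
    o=least_squares(r,[.2]); print(o.x,np.round(o.fun,1))
c=lambda u,o,s:(np.array(u)+.5)/s-.5+o
run([('side',1,c((60,237),[215,130],2.667)),('side',3,c((203,292),[215,130],2.667)),('side',2,c((142,332),[215,130],2.667)),('top',3,c((125,278),[225,155],3.077))])
run([('side',k,c(u,[205,145],4)) for k,u in((0,(254,249)),(1,(128,256)),(3,(341,418)),(2,(212,411)))])
E
```

```text
[0.44426428] [ 0.2  0.1 -0.4  0.4  0.3 -0.3  0.4 -0.3]
[0.03025553] [ 0.   0.1 -0.   0.2 -0.   0.3  0.1  0.1]
```

Wheel is at 0.444 (start ~0.03), right where I want it. I go up and over to the pawl's press point.

{"fn": "step_arm", "kwargs": {
  "deltas": [
    {"xyz": [0.006, 0, 0], "twist": [0, 0, 0]},
    {"xyz": [0.002, 0, -0.03], "twist": [0, 0, 0]},
    {"xyz": [0, 0, -0.04], "twist": [0, 0, 0]},
    {"xyz": [0, 0, -0.04], "twist": [0, 0, 0]},
    {"xyz": [0, 0, -0.04], "twist": [0, 0, 0]},
    {"xyz": [-0.027, 0, 0], "twist": [0, 0, 0]},
    {"xyz": [-0.02, -0.03, 0], "twist": [0, 0, 0]},
    {"xyz": [0, -0.04, 0], "twist": [0, 0, 0]},
    {"xyz": [0, -0.04, 0], "twist": [0, 0, 0]},
    {"xyz": [0, 0, 0], "twist": [0, 0, 0]}
  ]
}}

```text
clock: 8.9
position: [0.6233, -0.0203, 0.3265]
tcp_rot: [-3.139, -0.0, 3.043]
wrist_force: [-0.8, 0.6, 0.1]
opening: 0.0001
grip_force: 0.0
```

```bash
python3 - <<'E'
from h import *
go([32,-50,245],0); go([32,-50,208],0)
E
```

```text
fixture now [ 31.  -55.4 326.5] F [-0.8  0.6  0.1] t 8.9
tool shift mm [-1.   5.6 81.4] twist deg [-0.1 -0.  -0.4] world [ 0.625 -0.015  0.245]
fixture now [ 31.  -55.4 326.5] F [-0.8  0.6  0.1] t 8.9
tool shift mm [ -1.    5.6 118.4] twist deg [-0.1 -0.  -0.4] world [ 0.625 -0.015  0.208]
```

{"fn": "step_arm", "kwargs": {
  "deltas": [
    {"xyz": [0, 0.004, 0.03], "twist": [0, 0, 0]},
    {"xyz": [0, 0, 0.03], "twist": [0, 0, 0]},
    {"xyz": [0, 0, 0.02], "twist": [0, 0, 0]},
    {"xyz": [0, 0, 0], "twist": [0, 0, 0]}
  ]
}}

```text
clock: 9.3
position: [0.6222, -0.0107, 0.2423]
tcp_rot: [3.141, -0.008, 3.05]
wrist_force: [-1.2, 0.4, -0.6]
opening: 0.0
grip_force: 0.0
```

```bash
python3 - <<'E'
from h import *
go([32,-50,208],0)
E
```

```text
fixture now [ 29.  -45.9 242.3] F [-1.2  0.4 -0.6] t 9.3
tool shift mm [-3.3 -4.1 34.3] twist deg [ 0.  -0.5  0. ] world [ 0.625 -0.015  0.208]
```

{"fn": "step_arm", "kwargs": {
  "deltas": [
    {"xyz": [-0.002, -0.003, 0.004], "twist": [0, 0, 0]},
    {"xyz": [0, 0, 0.004], "twist": [0, 0, 0]},
    {"xyz": [0, 0, 0.004], "twist": [0, 0, 0]},
    {"xyz": [0, 0, 0.004], "twist": [0, 0, 0]}
  ]
}}

```text
clock: 9.7
position: [0.6263, -0.0146, 0.2323]
tcp_rot: [3.142, 0.003, 3.05]
wrist_force: [-1.7, -0.7, 1.6]
opening: -0.0001
grip_force: 1.1
```

{"fn": "step_arm", "kwargs": {
  "deltas": [
    {"xyz": [0, 0, 0.004], "twist": [0, 0, 0]},
    {"xyz": [0, 0, 0.004], "twist": [0, 0, 0]}
  ]
}}

```text
clock: 9.9
position: [0.6259, -0.0146, 0.2233]
tcp_rot: [3.142, 0.001, 3.05]
wrist_force: [-2.0, 0.5, 2.5]
opening: 0.0
grip_force: 1.1
```

{"fn": "step_arm", "kwargs": {
  "deltas": [
    {"xyz": [0, 0, 0.003], "twist": [0, 0, 0]},
    {"xyz": [0, 0, 0.003], "twist": [0, 0, 0]}
  ]
}}

```text
clock: 10.1
position: [0.6256, -0.0146, 0.2165]
tcp_rot: [3.141, -0.0, 3.05]
wrist_force: [-0.9, 0.4, 2.5]
opening: 0.0
grip_force: 1.1
```

{"fn": "step_arm", "kwargs": {
  "deltas": [
    {"xyz": [0, 0, 0.002], "twist": [0, 0, 0]}
  ]
}}

```text
clock: 10.2
position: [0.6256, -0.0146, 0.2143]
tcp_rot: [3.142, -0.001, 3.05]
wrist_force: [-1.9, 0.0, 1.4]
opening: -0.0001
grip_force: 1.1
```

{"fn": "step_arm", "kwargs": {
  "deltas": [
    {"xyz": [0, 0, 0.002], "twist": [0, 0, 0]},
    {"xyz": [0, 0, 0.002], "twist": [0, 0, 0]}
  ]
}}

```text
clock: 10.4
position: [0.6258, -0.0146, 0.2106]
tcp_rot: [3.142, -0.0, 3.05]
wrist_force: [-1.9, -0.1, 2.6]
opening: -0.0001
grip_force: 1.1
```

{"fn": "step_arm", "kwargs": {
  "deltas": [
    {"xyz": [0, 0, 0.002], "twist": [0, 0, 0]}
  ]
}}

```text
clock: 10.5
position: [0.6258, -0.0146, 0.2086]
tcp_rot: [3.141, -0.0, 3.05]
wrist_force: [-2.6, 0.4, 2.6]
opening: 0.0001
grip_force: 1.1
```

{"fn": "step_arm", "kwargs": {
  "deltas": [
    {"xyz": [0, 0, 0.002], "twist": [0, 0, 0]}
  ]
}}

```text
clock: 10.6
position: [0.6258, -0.0146, 0.2079]
tcp_rot: [3.142, 0.001, 3.05]
wrist_force: [-4.9, 1.8, 11.2]
opening: 0.0001
grip_force: 5.6
```

{"fn": "step_arm", "kwargs": {
  "deltas": [
    {"xyz": [0, 0, 0.001], "twist": [0, 0, 0]}
  ]
}}

```text
clock: 10.7
position: [0.6258, -0.0146, 0.2079]
tcp_rot: [-3.142, 0.002, 3.05]
wrist_force: [-5.3, 0.8, 10.6]
opening: -0.0002
grip_force: 5.3
```

{"fn": "step_arm", "kwargs": {
  "deltas": [
    {"xyz": [0, 0, 0.002], "twist": [0, 0, 0]},
    {"xyz": [0, 0, 0.001], "twist": [0, 0, 0]},
    {"xyz": [0, 0, 0], "twist": [0, 0, 0]}
  ]
}}

```text
clock: 11.0
position: [0.6258, -0.0146, 0.2078]
tcp_rot: [-3.141, 0.004, 3.05]
wrist_force: [-7.3, -0.2, 15.2]
opening: -0.0002
grip_force: 7.7
```

{"fn": "step_arm", "kwargs": {
  "deltas": [
    {"xyz": [0, 0, -0.006], "twist": [0, 0, 0]},
    {"xyz": [0, 0, -0.03], "twist": [0, 0, 0]},
    {"xyz": [0, 0, -0.04], "twist": [0, 0, 0]},
    {"xyz": [0, 0, -0.03], "twist": [0, 0, 0]},
    {"xyz": [0.03, 0, 0], "twist": [0, 0, 0]},
    {"xyz": [0.04, 0, 0], "twist": [0, 0, 0]},
    {"xyz": [0.04, 0, 0], "twist": [0, 0, 0]},
    {"xyz": [0.04, 0, 0], "twist": [0, 0, 0]},
    {"xyz": [0.03, 0, 0], "twist": [0, 0, 0]},
    {"xyz": [0, 0, 0], "twist": [0, 0, 0]}
  ]
}}

```text
clock: 12.0
position: [0.4443, 0.0023, 0.3094]
tcp_rot: [3.142, 0.002, 3.05]
wrist_force: [-0.1, -0.5, -0.2]
opening: -0.0
grip_force: 0.0
```

```bash
python3 - <<'E'
from h import *
a=save('side','s4.png')[145:290,205:335]
cv2.imwrite('pics/m4.png',cv2.resize(a,None,fx=4,fy=4,interpolation=3)[:,:,::-1])
E
```

```text
(no output)
```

View pics/m4.png

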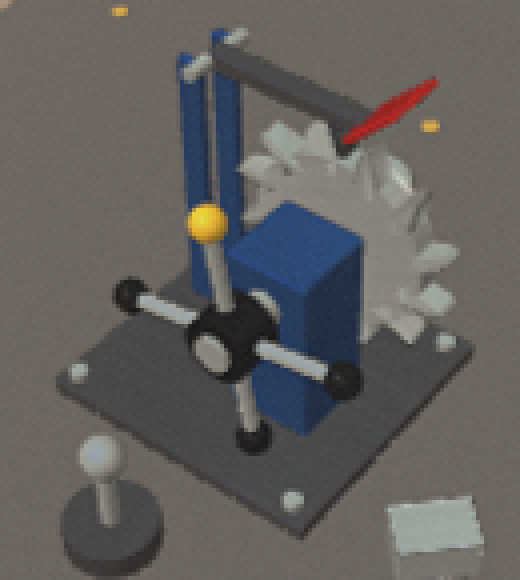

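The pawl and tab (437,82)–(345,143) are exactly where they were at the start, the yellow spoke leans away (ball 208,223) and the gauges are unmoved. I check the wheel angle and hand in.

```bash
python3 - <<'E'
from fit import *
from plant import robot
p=[.5975,.0377,-.092]
def ball(k,q):
    a=np.radians(-15+90*k)+q; return (80*np.sin(a),60,110+80*np.cos(a))
obs=[(0,(208,223)),(1,(131,296)),(3,(343,381)),(2,(254,437))]
o=least_squares(lambda q:np.concatenate([proj('side',w(p,ball(k,q[0])))-(np.array(u)-1.5)/4-[205,145] for k,u in obs]),[.4])
print(o.x,o.fun.round(1))
A,B=[cv2.imread(f'pics/{n}.png')[160:186,285:318].astype(int) for n in('s0','s4')]
m=[(I[:,:,2]-I[:,:,1]>70) for I in(A,B)]; print([np.argwhere(x).mean(0).round(2) for x in m],[x.sum() for x in m])
if .38<o.x[0]<.62 and abs(np.argwhere(m[0]).mean(0)-np.argwhere(m[1]).mean(0)).max()<1: print(robot.job_done())
E
```

```text
[0.43845378] [-0.2  0.2 -0.  -0.1  0.1 -0.1 -0.  -0.1]
[array([12.32, 17.32]), array([12.48, 17.17])] [np.int64(103), np.int64(106)]
the job is handed in; nothing more can be done
None
```

The job is handed in at about 12 s of the 51 s allowed: the pawl was lifted, the wheel turned back one notch (about 0.44 rad by camera, 0.34–0.64 allowed), and the pawl pressed home; the gauge block and reference sphere look unmoved, and the ring gauge, never approached, was not re-checked by camera.

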